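Tighten the plate clamp's winged thumbscrew with fingertip strokes

ROBOT

A 6-joint arm with a two-finger parallel gripper is mounted at the origin on the work surface. World frame = base frame: x ahead of the robot, y to its left, z up, the work surface at z = 0. Lengths are in mm, angles in rad, forces in N, time in s.
With the tool pointing down it reaches from about 275 to 825 mm from the base axis. Payload 5.2 kg.
Tool frame: the origin (TCP) lies at the very end of the fingers, on their centre line; the grasp point (between the pads) lies 19 mm behind it; y points along the fingers, x is the direction in which the jaws open and shut, and the axes are right-handed (so a half turn about y gives the same grasp; the last joint's range is limited). The gripper opens to 93 mm and grips with 3 to 60 N. Pads are 15 mm wide; open, the fingers measure 128 mm over their backs; the gripper's body (75 mm by 188 mm) begins 65 mm behind the grasp point.
Start: joints at [0.952, 0.259, 1.535, -0, 1.348, -0.203], TCP at [222.136, 503.15, 218.653] pointing down, gripper open.
Joint ranges: [-3.14, 3.14], [-0.91, 2.08], [0.19, 2.58], [-1.22, 4.36], [0.22, 2.71], [-3.12, 3.12]. Speed limits (rad/s): [2.57, 2.57, 3.14, 3.14, 3.14, 3.14].

INTERFACE

Orientations are given as a unit quaternion [x, y, z, w].
In Python, from cell import sense, cams, order gives the robot as it stands.
- The arm moves only by the shell command python3 -m pendant 'ROWS' [FORCE]. ROWS is JSON, a list of rows, each a list of 3 entries, a list of its own where there are three numbers: the closure in counts, from 0 (fully open) to 255 (shut), then the shift along the world's x, y, z in mm, then the turn about the world's z in degrees. A call has 1 to 8 rows; each row shifts and turns the commanded pose from where the row before left it; what a row does not reach is not made up. A row lasts 1/8 s, in which the tool goes at most 62.5 mm and 10.7 degrees, less where a joint would pass 70% of its speed; a pose out of reach is approached as far as the arm can. A call is refused whole if a number of a shift passes 62.5 or a number of a turn 10.7, either way. A call with a gripper value outside its range is refused whole. The fingers move at their own pace and stop on an object; FORCE is the grip in N (left out, the last holds). Time passes only in rows, so rows that do not move let the fingers close. It gives the time, the measured TCP pose, the force and the opening at its end, in the units of the state.
- sense(): the state, without advancing time (a new reading comes with each control period).
- cams.camera(name): name is "scene" or "top" or "wrist"; returns (picture, depth): 480x640x3 uint8, red, green, blue; 480x640 float32, mm along the optical axis (not along the pixel's ray), 0 where there is no reading.
- cams.camera_model(name): a dict with "fov_y" (degrees; the focal length in pixels is half the picture's height over the tangent of half this angle, whatever the lens; pixels are square), "cx", "cy" (the principal point, pixels), "world_from_camera" (4x4, takes a point from camera to world coordinates); the wrist camera has in their place "tool_from_camera" (4x4, takes a point from camera to tool coordinates, whose origin is the TCP and whose axes are the tool frame's). Camera axes: x right, y down, z forward; pixel columns grow to the right and rows downward; lengths in mm; the calibration is good to about 2 mm. A picture is of the moment at which its call begins: read the wrist's pose just before it. camera_model takes no time and is no camera call.
- order.job_done(): hands the job in, once; it reports no verdict.
The state is a dict: "clock": time; "qpos": joint angles; "qd": joint speeds; "tau": joint torques, N m; "tool_pos": TCP position; "orientation": TCP orientation; "force": force on the tool from outside, world axes, zero at the start; "wrist_torque": the same for the moment, N m; "grip_width": finger opening in mm.
Only numpy, scipy, OpenCV 4.12 (cv2) and the standard library are available. Lean on these libraries where they do the work, as an engineer would, in place of code of your own. Each camera call takes 0.05 s, during which the arm holds its last target. There are 200 camera calls.

TASK

The red three-winged thumbscrew on the measuring-plate clamp is loose: turn it clockwise, seen from above, by pushing its wings round with the fingertips, stroke after stroke, until it stops fully home and the clamp bar is down on the plate. Only push, against one wing at a time: do not pinch or grasp the screw. Leave the vial, the jar and the keypad standing where they are.

Things in the scene. Friction and masses are not known exactly. Their poses are not given: they have to be found in the camera images.
- unit: Grey fixed unit with red cheeks, 204 x 180 mm, top 50 mm above the bench; it cannot move. Origin: centre of its underside on the bench; z up. In its frame the thumbscrew's vertical axis is at x -25, y 20 mm. A round steel plate, radius 48 mm, top at z 58 mm, is centred at x 40, y 15 mm. The +y side of the screw is open: nothing of the unit there stands above z 58 mm.
- column_top (a point): Top centre of the unit's aluminium guide column with a dark cap: 64 mm (unit x) by 34 mm (unit y), 181 mm above the bench, at x -25, y -50 mm in the unit's frame. Its face is 53 mm from the screw's axis, on the unit's -y side, so a hand cannot be carried all the way round the screw.
- screw (a joint): Angle of the thumbscrew in rad: 0 fully loose, grows as it is turned clockwise seen from above, 7.0 at its hard stop, fully home. It starts between 0 and 2. It stays wherever it is left; turning it takes about 0.06 N m plus 0.01 N m per rad/s. The screw sinks 5 mm a turn together with the clamp bar.
- screw_top (a point): Centre of the top of the thumbscrew's red hub (20 mm diameter, flush with the wings), on its vertical axis; 100 mm above the bench when fully home, up to 5.6 mm higher when loose. Three flat upright red wings, 120 degrees apart, stand out to 38 mm from the axis, 7 mm thick, 26 mm high (from this level down). The clamp bar's top is 33 mm below this point.
- clamp_bar: Dark steel bar 64 x 26 x 9 mm under the thumbscrew, reaching 50 mm from its axis towards unit +x, over the plate, and 14 mm towards -x; sinks with the screw, its underside meets the plate (58 mm above the bench) when fully home. Origin: on the screw's axis at the bar's underside. Does not rotate.
- wing1: Wing 1 of the thumbscrew, the half that faces anticlockwise seen from above (the face to push on so as to turn clockwise). Origin: in the middle of the wing's thickness, 23 mm from the screw's axis, at the wing's underside (26 mm below screw_top). x points radially outward, z up; the face to push is 3.5 mm towards +y.
- wing2: Wing 2 of the thumbscrew, the half that faces anticlockwise seen from above (the face to push on so as to turn clockwise). Origin: in the middle of the wing's thickness, 23 mm from the screw's axis, at the wing's underside (26 mm below screw_top). x points radially outward, z up; the face to push is 3.5 mm towards +y.
- wing3: Wing 3 of the thumbscrew, the half that faces anticlockwise seen from above (the face to push on so as to turn clockwise). Origin: in the middle of the wing's thickness, 23 mm from the screw's axis, at the wing's underside (26 mm below screw_top). x points radially outward, z up; the face to push is 3.5 mm towards +y.
- wing1_back: The other half of wing 1, facing clockwise; same origin and axes as wing1, its face is 3.5 mm towards -y.
- wing2_back: The other half of wing 2, facing clockwise; same origin and axes as wing2, its face is 3.5 mm towards -y.
- wing3_back: The other half of wing 3, facing clockwise; same origin and axes as wing3, its face is 3.5 mm towards -y.
- vial: Small loose glass sample vial with a white cap, 28 mm in diameter, 65 mm tall, standing on the bench; about 30 g. Origin: centre of its underside. Leave alone.
- jar: Loose amber jar with a blue cap, 56 mm in diameter, 60 mm tall, on the bench; about 120 g. Origin: centre of its underside. Leave alone.
- keypad: Loose black hand keypad 100 x 55 x 26 mm lying on the bench, about 150 g. Origin: centre of its underside. Leave alone.

How it is judged (in metres and radians):
At the end, for the whole second after the job is handed in: The thumbscrew is within 0.15 rad of its stop (joint above 6.85 of 7.0), the clamp bar's underside is within 0.6 mm of the plate, and vial, jar and keypad stand upright within 20 mm of where they began (value of joint screw above 6.85 rad and z of clamp_bar in the frame of unit below 0.0586 m and not (distance of vial from where it was at the start of the episode above 0.02 m) and not (angle between vial's own z axis and vertical above 0.35 rad) and not (distance of jar from where it was at the start of the episode above 0.02 m) and not (angle between jar's own z axis and vertical above 0.35 rad) and not (distance of keypad from where it was at the start of the episode above 0.02 m) and not (angle between keypad's own z axis and vertical above 0.35 rad)); the robot touches nothing.
It fails at once if the thumbscrew is pinched or grasped: both faces of a wing, or two wings, pressed by the fingers with more than 6 N each at once ((contact force between the fingers and wing1 above 6 N and contact force between the fingers and wing1_back above 6 N) or (contact force between the fingers and wing2 above 6 N and contact force between the fingers and wing2_back above 6 N) or (contact force between the fingers and wing3 above 6 N and contact force between the fingers and wing3_back above 6 N) or ((contact force between the fingers and wing1 above 6 N or contact force between the fingers and wing1_back above 6 N) and (contact force between the fingers and wing2 above 6 N or contact force between the fingers and wing2_back above 6 N)) or ((contact force between the fingers and wing1 above 6 N or contact force between the fingers and wing1_back above 6 N) and (contact force between the fingers and wing3 above 6 N or contact force between the fingers and wing3_back above 6 N)) or ((contact force between the fingers and wing2 above 6 N or contact force between the fingers and wing2_back above 6 N) and (contact force between the fingers and wing3 above 6 N or contact force between the fingers and wing3_back above 6 N))).
It fails at once if some part of the arm other than the fingers pushes the thumbscrew's wings (over 2 N) (contact force between the arm and wing1 above 2 N or contact force between the arm and wing1_back above 2 N or contact force between the arm and wing2 above 2 N or contact force between the arm and wing2_back above 2 N or contact force between the arm and wing3 above 2 N or contact force between the arm and wing3_back above 2 N).
It fails at once if the vial, jar or keypad is moved or lifted by more than 20 mm or tipped over (distance of any of vial, jar, keypad from where it was at the start of the episode above 0.02 m or angle between any of vial, jar, keypad's own z axis and vertical above 0.35 rad).
It also fails if it takes over 58 s, if anything falls off the work surface, if the arm or the gripper's body presses on something with over 40 N, if the wrist force passes 120 N, or if a joint passes its speed limit or range.

## Working session

There is one attempt and no reset: what is moved stays moved. The work goes in short steps, Python scripts to look and compute and a shell command to move; the robot and the scene stay as the last step left them, time stands still between calls to the robot, and variables do not carry over. Pictures are saved under pics/ and viewed, about 8 in all and at most 12, crops included, and the job is handed in when it is done.

```bash
mkdir -p pics
python3 - <<'E'
from cell import sense,cams
import cv2
s=sense();print(s)
for n in("top","scene"):
    p,d=cams.camera(n);cv2.imwrite(f"pics/{n}0.png",p[...,::-1]);import numpy as np;np.save(f"{n}0.npy",d);print(n,cams.camera_model(n))
print(cams.camera_model("wrist"))
E
```

```text
{'clock': 0.0, 'qpos': array([ 9.52212802e-01,  2.59307142e-01,  1.53606697e+00,  2.12418656e-06,
        1.34799569e+00, -2.02825589e-01]), 'qd': array([0.00136805, 0.00061943, 0.00059844, 0.00245804, 0.00146124,
       0.00188964]), 'tau': array([-7.61660813e-04, -4.37295341e+01, -2.84001446e+01,  7.18665775e-02,
        4.16928821e-02, -7.79368293e-05]), 'tool_pos': array([221.80706972, 502.70099389, 217.84347266]), 'orientation': array([ 0.59265706,  0.38545765, -0.38662763, -0.59219851]), 'force': array([ 0.11020701, -0.88775071,  0.38235029]), 'wrist_torque': array([ 0.06447485,  0.02392289, -0.01133622]), 'grip_width': 93.43858622878687}
top {'fov_y': 51.01652927773552, 'cx': 319.3458234947726, 'cy': 242.0847972756638, 'world_from_camera': array([[-2.80003087e-02, -9.98753330e-01,  4.13251553e-02,
         5.94356267e+02],
       [-9.99340309e-01,  2.70123412e-02, -2.42750788e-02,
         4.89461381e+01],
       [ 2.31285266e-02, -4.19776032e-02, -9.98850816e-01,
         9.64627816e+02],
       [ 0.00000000e+00,  0.00000000e+00,  0.00000000e+00,
         1.00000000e+00]])}
s
[... 191 characters left out ...]

       [ 9.75643467e-01,  1.43595005e-01, -1.65832142e-01,
         1.97900170e+02],
       [ 1.72003534e-02, -8.03723807e-01, -5.94753890e-01,
         7.24266687e+02],
       [ 0.00000000e+00,  0.00000000e+00,  0.00000000e+00,
         1.00000000e+00]])}
{'fov_y': 70.51391083947574, 'cx': 325.39215456960005, 'cy': 243.08286734244194, 'tool_from_camera': array([[ 9.99999905e-01, -3.22664650e-04,  2.92906766e-04,
         9.76519372e-03],
       [-3.62921196e-04, -2.44551593e-01,  9.69636214e-01,
        -1.66142316e+02],
       [-2.41236513e-04, -9.69636228e-01, -2.44551686e-01,
         6.84374208e+01],
       [ 0.00000000e+00,  0.00000000e+00,  0.00000000e+00,
         1.00000000e+00]])}
```

View pics/top0.png

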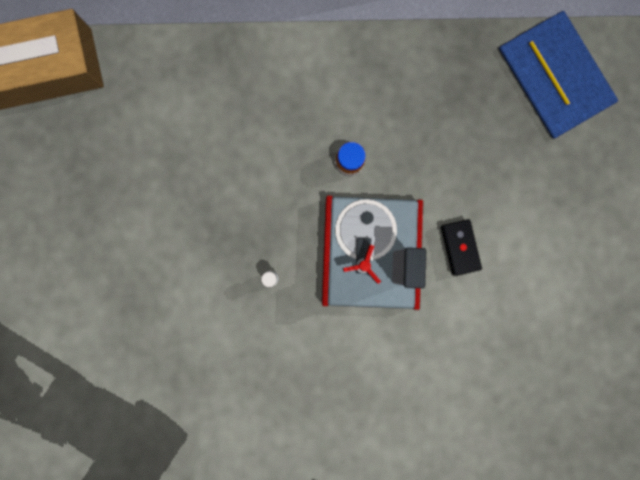

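View pics/scene0.png

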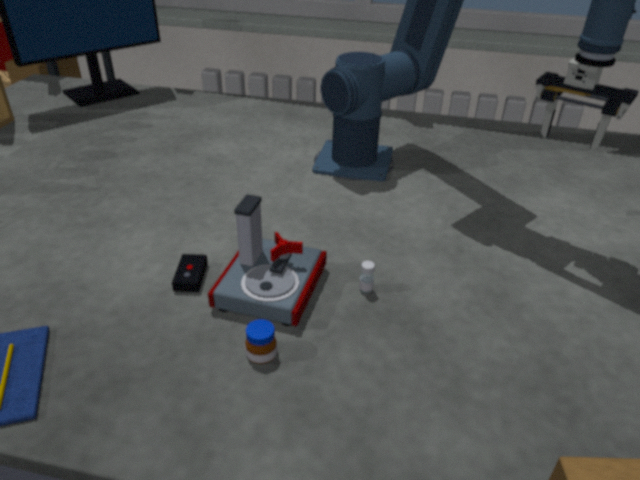

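The top view shows the unit around (372,252), its screw hub at about (365,265) and the column cap at (415,268). The vial is at (269,280), the jar at (351,157) and the keypad at (461,247). The scene view agrees. Next I'll measure the screw and wing positions.

```bash
cat > h.py <<'E'
import numpy as np,cv2
from cell import sense,cams
from scipy.spatial.transform import Rotation as R
def cloud(name):
    s=sense();p,d=cams.camera(name);m=cams.camera_model(name)
    T=m.get("world_from_camera")
    if T is None:
        W=np.eye(4);W[:3,:3]=R.from_quat(s["orientation"]).as_matrix();W[:3,3]=s["tool_pos"];T=W@m["tool_from_camera"]
    f=240/np.tan(np.radians(m["fov_y"]/2));v,u=np.mgrid[:480,:640]
    P=np.stack([(u-m["cx"])/f*d,(v-m["cy"])/f*d,d,np.ones_like(d)],-1)@T.T
    return p,d,P[...,:3]
def red(p): 
    h=cv2.cvtColor(p,cv2.COLOR_RGB2HSV).astype(int);return (h[...,1]>150)&(h[...,2]>60)&((h[...,0]<10)|(h[...,0]>170))
def wings(name,zlo=85,zhi=115,c0=None):
    p,d,P=cloud(name);m=red(p)&(d>0)&(P[...,2]>zlo)&(P[...,2]<zhi)
    if c0 is not None: m&=np.linalg.norm(P[...,:2]-c0,axis=-1)<46
    return p,P,P[m]
def fit(Q,c=None):
    # fit 3-wing star: minimise distance of top points to nearest spoke
    from scipy.optimize import minimize
    def cost(x):
        v=Q[:,:2]-(x[:2] if c is None else c);best=np.full(len(v),1e9)
        for k in range(3):
            a=x[2]+k*2*np.pi/3;e=np.array([np.cos(a),np.sin(a)]);t=np.clip(v@e,0,36)
            best=np.minimum(best,np.linalg.norm(v-t[:,None]*e,axis=1))
        return np.mean(np.minimum(np.maximum(best-2.5,0),15)**2)
    m=Q[:,:2].mean(0)
    r=min((minimize(cost,[*m,a],method="Nelder-Mead",options=dict(initial_simplex=[[*m,a],[m[0]+6,m[1],a],[m[0],m[1]+6,a],[*m,a+.3]])) for a in np.arange(0,2.09,.3)),key=lambda r:r.fun)
    return r.x[:2],np.degrees(r.x[2])%120,r.fun
E
python3 - <<'E'
from h import *
p,d,P=cloud("top")
for n,(u,v) in dict(cap=(415,268),vial=(269,280),jar=(351,157),key=(461,247),c1=(327,197),c2=(422,202),c3=(417,307),c4=(325,303),plate=(350,215),hub=(365,265)).items(): print(n,P[v,u].round(1))
m=red(p)&(P[...,2]>90)&(P[...,2]<115);Q=P[m];print(len(Q),np.percentile(Q[:,2],[5,50,95]),fit(Q))
cv2.imwrite("pics/c.png",cv2.resize(p[190:320,310:440,::-1],(600,600),interpolation=3))
p,d,P=cloud("scene");m=red(p)&(P[...,2]>90)&(P[...,2]<115);Q=P[m];print(len(Q),np.percentile(Q[:,2],[5,50,95]))
T=Q[Q[:,2]>np.percentile(Q[:,2],95)-5];print(fit(T),len(T))
E
```

```text
cap [ 582.2 -118.5  180.9]
vial [566.5 118.6  65.2]
jar [784.7 -34.8  60.5]
key [ 616.7 -239.1   28.5]
c1 [715.   10.2  44.6]
c2 [ 701.3 -165.    44.7]
c3 [ 509.3 -147.6   50. ]
c4 [521.2  19.5  46.6]
plate [679.6 -30.1  56.5]
hub [588.6 -48.8 106.3]
276 [ 99.03133444 105.37142733 107.73291166] (array([587.85703509, -48.36700183]), np.float64(98.67523256840525), np.float64(0.9070557694046066))
336 [ 91.07371704 102.11163265 107.11982128]
(array([590.69387373, -47.27159423]), np.float64(100.00820454939561), np.float64(1.4628315981654432)) 168
```

View pics/c.png

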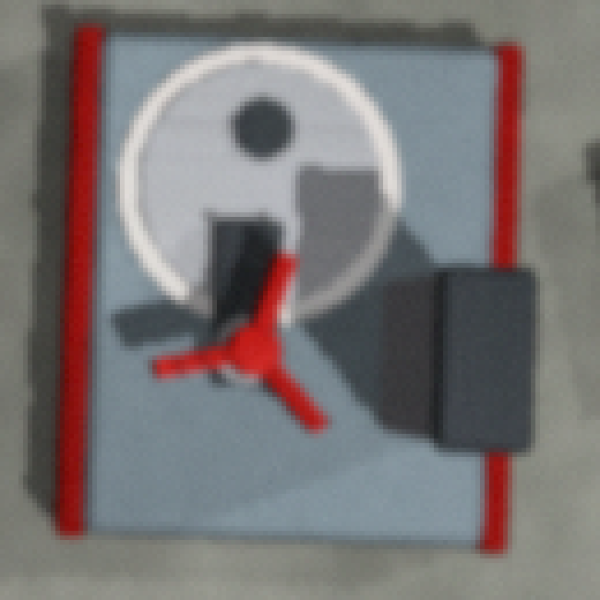

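The crop shows three wings: left at about (155,368), up-right at (288,258) and down-right at (320,425). The column cap spans x 438–535, on the unit's -y side.

The plan is to shut the gripper, hold the jaw axis along unit x, and push wings from the -x/+y side over unit angles 150° to 30°, one wing per stroke. Before that I need the unit's yaw and the tool's yaw.

Run:
```python
from h import *
p,d,P=cloud("top")
m=(red(p)&(P[...,2]>35)&(P[...,2]<62)&(P[...,0]>480)&(P[...,0]<740)&(abs(P[...,1]+60)<140))
n,l,st,c=cv2.connectedComponentsWithStats(m.astype(np.uint8))
for i in range(1,n):
    if st[i,4]>150:
        Q=P[l==i][:,:2].astype(np.float32);v=cv2.fitLine(Q,2,0,.01,.01).ravel();print(st[i,4],Q.mean(0),np.degrees(np.arctan2(v[1],v[0])))
k=(abs(P[...,2]-181)<6)&(abs(P[...,0]-582)<60)&(abs(P[...,1]+118)<40);Q=P[k][:,:2].astype(np.float32);print("cap",cv2.minAreaRect(Q))
s=sense();M=R.from_quat(s["orientation"]).as_matrix();print(M.round(3),np.degrees(np.arctan2(M[1,0],M[0,0])))
```

```text
605 [616.5449    14.216645] -3.8827472
195 [ 661.75055 -158.60374] -3.6805003
cap ((582.2428588867188, -119.01884460449219), (34.592342376708984, 63.424312591552734), 86.88399505615234)
[[ 0.404 -0.001 -0.915]
 [ 0.915 -0.001  0.404]
 [-0.001 -1.     0.   ]] 66.17590321016935
```

```bash
python3 -m pendant '[[255,[20.5,-33,0],-8.75],[255,[20.5,-33,0],-8.75],[255,[20.5,-33,0],-8.75],[255,[20.5,-33,0],-8.75],[255,[20.5,-33,0],-8.75],[255,[20.5,-33,0],-8.75],[255,[20.5,-33,0],-8.75],[255,[20.5,-33,0],-8.75]]' 10; python3 -m pendant '[[255,[20.5,-33,0],0],[255,[20.5,-33,0],0],[255,[20.5,-33,0],0],[255,[20.5,-33,0],0],[255,[20.5,-33,0],0],[255,[20.5,-33,0],0],[255,[20.5,-33,0],0],[255,[0,0,0],0]]'
cat > st.py <<'E'
from h import *
import sys
C=np.array([587.8,-48.4]);a=np.radians(-3.7);U=np.array([[np.cos(a),-np.sin(a)],[np.sin(a),np.cos(a)]])
s=sense();M=R.from_quat(s["orientation"]).as_matrix()
print("t",round(s["clock"],2),"tcp",s["tool_pos"].round(1),"yaw",np.degrees(np.arctan2(M[1,0],M[0,0])).round(1),"unit-rel",(U.T@(s["tool_pos"][:2]-C)).round(1),"F",s["force"].round(1),"grip",round(s["grip_width"],1))
if len(sys.argv)>1:
    p,P,Q=wings(sys.argv[1],88,112,C)
    zt=np.percentile(Q[:,2],90);Q=Q[Q[:,2]>zt-7]
    for c in (None,C):
        c_,th,f=fit(Q,c);print("wings",len(Q),"ztop",zt.round(1),c_.round(1),"unit angle",((th+3.7)%120).round(1),f.round(2))
    if len(sys.argv)>2: cv2.imwrite(sys.argv[2],p[...,::-1])
E
python3 st.py wrist pics/w1.png
```

```text
clock: 1.25
tool_pos: [386.6, 238.0, 218.7]
orientation: [-0.707, 0.025, -0.025, 0.707]
force: [-0.5, 0.1, -0.0]
grip_width: 17.5
clock: 2.25
tool_pos: [530.7, 5.9, 218.2]
orientation: [0.707, -0.025, 0.025, -0.707]
force: [0.5, 0.8, -0.4]
grip_width: 0.6
t 2.25 tcp [530.7   5.9 218.2] yaw -4.0 unit-rel [-60.5  50.5] F [ 0.5  0.8 -0.4] grip 0.6
wings 443 ztop 106.0 [585.3 -40.4] unit angle 102.5 0.12
wings 443 ztop 106.0 [586.  -29.4] unit angle 105.8 2.85
```

View pics/w1.png

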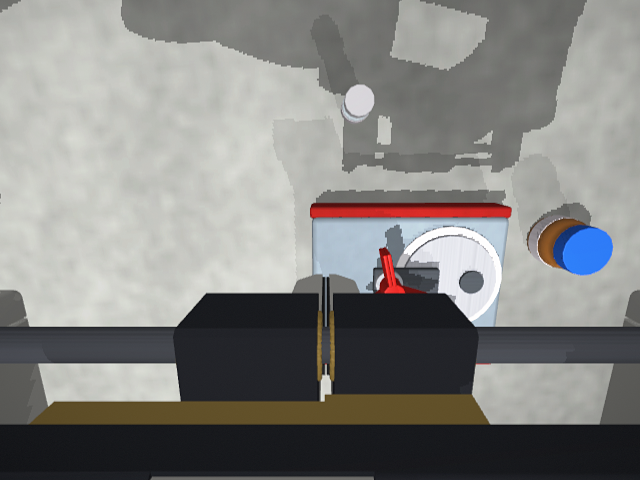

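The wrist view shows the shut fingertips near (325,283). The left wing, at (386,262), is clear and nothing else is close. I'll descend beside the 102° wing.

```bash
python3 -m pendant '[[255,[9,-15,-45],0],[255,[9.5,-15,-40],0],[255,[0,0,-24],0],[255,[0,0,-25],0],[255,[0,0,0],0]]'; python3 st.py scene pics/s1.png
```

```text
clock: 2.92
tool_pos: [545.9, -20.3, 83.0]
orientation: [-0.706, 0.025, -0.022, 0.707]
force: [0.6, 0.5, 0.2]
grip_width: 0.4
t 2.92 tcp [545.9 -20.3  83. ] yaw -3.8 unit-rel [-43.6  25.4] F [0.6 0.5 0.2] grip 0.4
wings 204 ztop 106.7 [591.1 -46.6] unit angle 103.0 1.31
wings 204 ztop 106.7 [583.7 -55.4] unit angle 102.3 4.9
```

```bash
python3 -c "
import cv2;p=cv2.imread('pics/s1.png');cv2.imwrite('pics/s1c.png',cv2.resize(p[140:340,190:400],(630,600),interpolation=2))"
```

```text
(no output)
```

View pics/s1c.png

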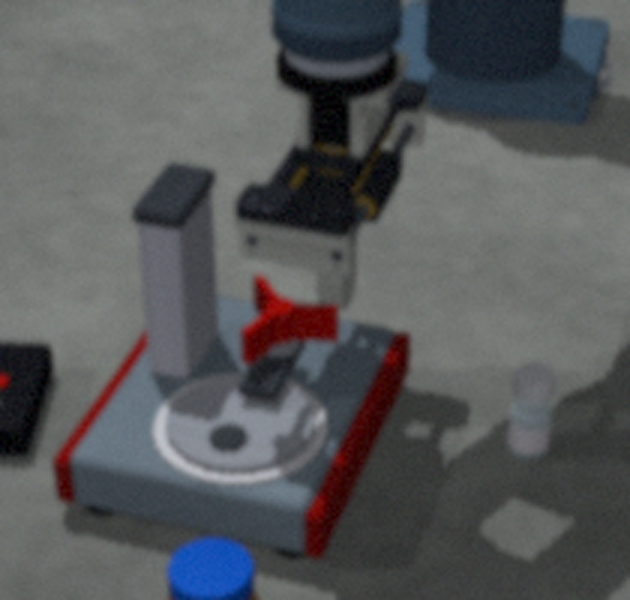

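The scene crop shows the shut finger at about (335,285), down behind the wing at (330,320), with the column clear on the left. I'll start the first stroke.

```bash
python3 st.py; python3 -m pendant '[[255,[7.5,-1.5,0],0],[255,[7,-1,0],0],[255,[4,1.2,0],0],[255,[4,0.7,0],0],[255,[4,1.2,0],0],[255,[4,1.2,0],0]]'; python3 st.py scene
```

```text
t 2.98 tcp [547.2 -20.7  84.4] yaw -3.8 unit-rel [-42.3  25. ] F [ 0.2 -0.   1.1] grip 0.6
clock: 3.72
tool_pos: [577.8, -19.9, 84.1]
orientation: [-0.707, 0.024, -0.023, 0.707]
force: [-4.2, -1.0, 0.1]
grip_width: 0.6
t 3.73 tcp [577.8 -19.9  84.1] yaw -3.8 unit-rel [-11.8  27.8] F [-4.2 -1.   0.1] grip 0.6
wings 184 ztop 106.2 [591.2 -47.6] unit angle 70.2 2.0
wings 184 ztop 106.2 [602.6 -47.1] unit angle 71.2 5.8
```

```bash
python3 -m pendant '[[255,[4,1,0],0],[255,[4,-0.3,0],0],[255,[4.4,-2.3,0],0],[255,[4.3,-2.8,0],0],[255,[0,0,0],0],[255,[-4,4,0],0],[255,[0,0,20],0],[255,[0,0,15],0]]'; python3 st.py scene; python3 -m pendant '[[255,[-28,-12,0],0],[255,[-28,-10,0],0],[255,[0,0,0],0],[255,[0,0,0],0]]';python3 st.py top
```

```text
clock: 4.78
tool_pos: [592.0, -20.5, 120.9]
orientation: [0.707, -0.023, 0.024, -0.707]
force: [0.9, -0.3, 0.4]
grip_width: 0.7
t 4.78 tcp [592.  -20.5 120.9] yaw -3.8 unit-rel [ 2.4 28.1] F [ 0.9 -0.3  0.4] grip 0.7
wings 181 ztop 105.8 [590.8 -46.6] unit angle 27.4 2.43
wings 181 ztop 105.8 [584.6 -59.2] unit angle 29.3 4.23
clock: 5.32
tool_pos: [536.5, -42.6, 120.2]
orientation: [0.707, -0.023, 0.024, -0.707]
force: [1.0, 0.3, 0.3]
grip_width: 0.4
t 5.33 tcp [536.5 -42.6 120.2] yaw -3.8 unit-rel [-51.6   2.5] F [1.  0.3 0.3] grip 0.4
wings 32 ztop 106.9 [583.6 -72.7] unit angle 32.3 0.0
wings 32 ztop 106.9 [578.4 -82.7] unit angle 25.8 0.1
```

```bash
python3 -m pendant '[[255,[0,0,-20],0],[255,[0,0,-17],0],[255,[0,0,0],0],[255,[5,0.7,0],0],[255,[3.6,1.3,0],0],[255,[2.8,4.3,0],0],[255,[2.8,4.3,0],0],[255,[2.8,4,0],0]]';python3 st.py scene; python3 -m pendant '[[255,[4.2,2.7,0],0],[255,[5.2,2.7,0],0],[255,[6,2.1,0],0],[255,[4.1,1.2,0],0],[255,[4.1,1.2,0],0]]';python3 st.py scene
```

```text
clock: 6.38
tool_pos: [552.5, -27.6, 82.8]
orientation: [0.707, -0.024, 0.024, -0.707]
force: [-1.6, -2.6, 0.0]
grip_width: 0.8
t 6.38 tcp [552.5 -27.6  82.8] yaw -3.8 unit-rel [-36.6  18.4] F [-1.6 -2.6  0. ] grip 0.8
wings 191 ztop 105.6 [591.1 -46. ] unit angle 3.5 1.75
wings 191 ztop 105.6 [594.9 -47.9] unit angle 2.5 4.97
clock: 7.05
tool_pos: [575.4, -17.8, 82.3]
orientation: [-0.707, 0.024, -0.023, 0.707]
force: [-3.1, -0.6, -0.7]
grip_width: 0.4
t 7.05 tcp [575.4 -17.8  82.3] yaw -3.8 unit-rel [-14.3  29.8] F [-3.1 -0.6 -0.7] grip 0.4
wings 174 ztop 104.9 [591.5 -47. ] unit angle 79.9 1.78
wings 174 ztop 104.9 [590.2 -54. ] unit angle 78.6 6.34
```

```bash
python3 -m pendant '[[255,[4,0,0],0],[255,[4,-0.7,0],0],[255,[4.4,-1.9,0],0],[255,[3.9,-2.3,0],0],[255,[3,-1.8,0],0],[255,[0,0,0],0],[255,[-4,4,0],0],[255,[0,0,20],0]]'; python3 -m pendant '[[255,[0,0,15],0],[255,[-28,-12,0],0],[255,[-28,-11.5,0],0],[255,[0,0,0],0],[255,[0,0,0],0]]';python3 st.py scene
```

```text
clock: 8.1
tool_pos: [590.3, -20.2, 101.8]
orientation: [-0.707, 0.024, -0.023, 0.707]
force: [0.8, 0.1, -0.2]
grip_width: 0.7
clock: 8.72
tool_pos: [536.5, -44.3, 118.4]
orientation: [0.707, -0.023, 0.025, -0.707]
force: [-1.1, -0.2, -1.1]
grip_width: 0.2
t 8.72 tcp [536.5 -44.3 118.4] yaw -3.8 unit-rel [-51.4   0.8] F [-1.1 -0.2 -1.1] grip 0.2
wings 188 ztop 104.0 [591.5 -46.1] unit angle 26.3 1.95
wings 188 ztop 104.0 [582.8 -57.2] unit angle 27.6 4.33
```

```bash
python3 -m pendant '[[255,[0,0,-20],0],[255,[0,0,-17],0],[255,[0,0,0],0],[255,[5,1.7,0],0],[255,[3.6,2,0],0],[255,[2.8,4.3,0],0],[255,[2.8,4.3,0],0],[255,[2.8,4,0],0]]'; python3 -m pendant '[[255,[4.2,2.7,0],0],[255,[5.2,2.7,0],0],[255,[6,2.1,0],0],[255,[4.1,1.2,0],0],[255,[4.1,1.2,0],0]]';python3 st.py scene
```

```text
clock: 9.78
tool_pos: [552.3, -27.7, 80.8]
orientation: [0.707, -0.024, 0.024, -0.707]
force: [-2.2, -3.0, 0.1]
grip_width: 0.5
clock: 10.4
tool_pos: [575.3, -17.8, 80.3]
orientation: [-0.707, 0.024, -0.023, 0.707]
force: [-3.5, -0.7, 0.5]
grip_width: 0.9
t 10.4 tcp [575.3 -17.8  80.3] yaw -3.8 unit-rel [-14.5  29.8] F [-3.5 -0.7  0.5] grip 0.9
wings 177 ztop 103.3 [591.5 -47.2] unit angle 79.3 1.62
wings 177 ztop 103.3 [591.5 -56.8] unit angle 80.3 6.03
```

```bash
python3 -m pendant '[[255,[4,0,0],0],[255,[4,-0.7,0],0]]' | grep -E 'pos|force'; python3 -m pendant '[[255,[4.4,-1.9,0],0]]'| grep -E 'pos|force'; python3 -m pendant '[[255,[3.9,-2.3,0],0]]'| grep -E 'pos|force'; python3 -m pendant '[[255,[3,-1.8,0],0],[255,[0,0,0],0]]'| grep -E 'pos|force'; python3 st.py scene
```

```text
tool_pos: [583.5, -18.4, 80.4]
force: [-4.0, -0.5, -0.2]
tool_pos: [588.2, -20.3, 80.5]
force: [-3.8, 1.1, -0.1]
tool_pos: [592.4, -22.7, 80.6]
force: [-3.9, 1.2, -0.8]
tool_pos: [596.0, -24.9, 80.8]
force: [-0.9, 1.2, -1.1]
t 11.2 tcp [596.  -24.9  80.8] yaw -3.8 unit-rel [ 6.7 24. ] F [-0.9  1.2 -1.1] grip 0.4
wings 63 ztop 102.3 [595.1 -45.2] unit angle 27.0 0.06
wings 63 ztop 102.3 [606.3 -46.7] unit angle 28.9 3.97
```

```bash
python3 -m pendant '[[255,[-4,4,0],0],[255,[0,0,20],0],[255,[0,0,15],0],[255,[-28,-12,0],0],[255,[-28,-11.5,0],0],[255,[0,0,0],0],[255,[0,0,0],0]]';python3 st.py scene
```

```text
clock: 12.12
tool_pos: [536.4, -44.3, 116.4]
orientation: [0.707, -0.023, 0.025, -0.707]
force: [0.3, -0.1, 0.7]
grip_width: 0.3
t 12.12 tcp [536.4 -44.3 116.4] yaw -3.8 unit-rel [-51.6   0.8] F [ 0.3 -0.1  0.7] grip 0.3
wings 186 ztop 102.7 [591.  -46.2] unit angle 26.0 1.67
wings 186 ztop 102.7 [595.4 -51.4] unit angle 26.5 4.59
```

```bash
python3 -m pendant '[[255,[0,0,-20],0],[255,[0,0,-16],0],[255,[0,0,0],0],[255,[5,1.7,0],0],[255,[3.6,2,0],0],[255,[2.8,4.3,0],0]]'| grep -E 'pos|force'; python3 -m pendant '[[255,[2.8,4.3,0],0]]'| grep -E 'pos|force'; python3 -m pendant '[[255,[2.8,4,0],0]]'| grep -E 'pos|force';python3 st.py scene
```

```text
tool_pos: [547.1, -36.5, 80.2]
force: [0.9, -2.4, -0.3]
tool_pos: [549.8, -32.0, 80.0]
force: [-0.5, -2.8, -0.6]
tool_pos: [552.2, -27.6, 79.8]
force: [-1.1, -1.9, -0.1]
t 13.18 tcp [552.2 -27.6  79.8] yaw -3.8 unit-rel [-36.8  18.4] F [-1.1 -1.9 -0.1] grip 0.3
wings 198 ztop 102.3 [591.4 -46.4] unit angle 2.6 1.91
wings 198 ztop 102.3 [593.7 -45.6] unit angle 2.7 5.56
```

```bash
for i in 1; do python3 -m pendant '[[255,[4.2,2.7,0],0]]'| grep -E 'pos|force';python3 -m pendant '[[255,[5.2,2.7,0],0]]'| grep -E 'pos|force';python3 -m pendant '[[255,[6,2.1,0],0]]'| grep -E 'pos|force';python3 st.py scene; done
```

```text
tool_pos: [556.1, -24.9, 79.6]
force: [-2.5, -1.7, 0.6]
tool_pos: [561.5, -22.3, 79.6]
force: [-2.1, -1.7, -0.7]
tool_pos: [567.6, -20.1, 79.5]
force: [-2.0, -2.6, -0.9]
t 13.6 tcp [567.6 -20.1  79.5] yaw -3.8 unit-rel [-22.  27.] F [-2.  -2.6 -0.9] grip 0.3
wings 192 ztop 101.8 [591.5 -46.7] unit angle 96.3 1.77
wings 192 ztop 101.8 [600.8 -44.6] unit angle 95.8 6.32
```

```bash
python3 -m pendant '[[255,[4.1,1.2,0],0]]'| grep -E 'pos|force';python3 -m pendant '[[255,[4.1,1.2,0],0]]'| grep -E 'pos|force';python3 st.py scene
```

```text
tool_pos: [571.5, -19.0, 79.4]
force: [-3.0, -1.6, -0.7]
tool_pos: [575.2, -17.8, 79.3]
force: [-3.4, -1.4, -1.2]
t 13.9 tcp [575.2 -17.8  79.3] yaw -3.8 unit-rel [-14.6  29.7] F [-3.4 -1.4 -1.2] grip 0.4
wings 176 ztop 101.6 [591.  -45.9] unit angle 79.1 1.4
wings 176 ztop 101.6 [589.9 -54.1] unit angle 80.1 5.69
```

```bash
python3 -m pendant '[[255,[4,0,0],0]]'| grep -E 'pos|force';python3 -m pendant '[[255,[4,-0.7,0],0]]'| grep -E 'pos|force';python3 st.py scene
```

```text
tool_pos: [576.5, -17.6, 79.0]
force: [-16.4, -1.9, 7.7]
tool_pos: [577.0, -17.6, 78.8]
force: [-25.9, 0.1, 16.7]
t 14.2 tcp [577.  -17.6  78.8] yaw -3.8 unit-rel [-12.7  30. ] F [-25.9   0.1  16.7] grip 0.5
wings 171 ztop 101.5 [591.9 -46.9] unit angle 78.2 1.18
wings 171 ztop 101.5 [590.9 -53.9] unit angle 78.6 6.1
```

The push force jumped to 26 N with no further turning after about 384° in total, so this looks like the hard stop. I'll back off, lift and check.

```bash
python3 -m pendant '[[255,[-10,0,0],0],[255,[-5,2,0],0],[255,[0,10,25],0],[255,[0,20,40],0],[255,[-20,50,30],0],[255,[-20,50,0],0],[255,[0,0,0],0]]';python3 st.py top; python3 st.py scene pics/s2.png
python3 - <<'E'
from h import *
p,d,P=cloud("scene")
a=np.radians(-3.7);U=np.array([[np.cos(a),-np.sin(a)],[np.sin(a),np.cos(a)]]);q=(P[...,:2]-[587.8,-48.4])@U
g=p.astype(int);m=(d>0)&(abs(q[...,1])<10)&(q[...,0]>20)&(q[...,0]<45)&(P[...,2]>50)&(P[...,2]<80)
print("bar region z",np.percentile(P[...,2][m],[10,50,90]))
m=(d>0)&(abs(q[...,1]+5)<20)&(q[...,0]>85)&(q[...,0]<105)&(P[...,2]>45)&(P[...,2]<75);print("plate z",np.percentile(P[...,2][m],[10,50,90]))
c=cv2.resize(p[200:320,220:340],(600,600),interpolation=2);cv2.imwrite("pics/s2c.png",c[...,::-1])
p,d,P=cloud("top")
for n,(u,v) in dict(vial=(269,280),jar=(351,157),key=(461,247)).items(): print(n,P[v,u].round(1))
E
```

```text
clock: 15.12
tool_pos: [528.2, 116.8, 175.7]
orientation: [-0.706, 0.021, -0.023, 0.707]
force: [-0.4, 0.5, -0.5]
grip_width: 0.6
t 15.12 tcp [528.2 116.8 175.7] yaw -3.6 unit-rel [-70.2 161. ] F [-0.4  0.5 -0.5] grip 0.6
wings 263 ztop 102.0 [587.6 -48.5] unit angle 78.5 0.94
wings 263 ztop 102.0 [579.5 -57.7] unit angle 78.4 0.95
t 15.18 tcp [528.9 115.  175.4] yaw -3.6 unit-rel [-69.3 159.3] F [-0.1 -0.9 -0.9] grip 0.6
wings 180 ztop 101.8 [591.  -45.9] unit angle 78.1 1.11
wings 180 ztop 101.8 [588.5 -53.8] unit angle 78.9 4.98
bar region z [65.97119568 67.94793777 69.46404063]
plate z [57.80410431 60.04835769 62.37779317]
vial [566.4 118.7  64.6]
jar [784.8 -34.8  60.4]
key [ 616.6 -238.4   30.8]
```

View pics/s2c.png

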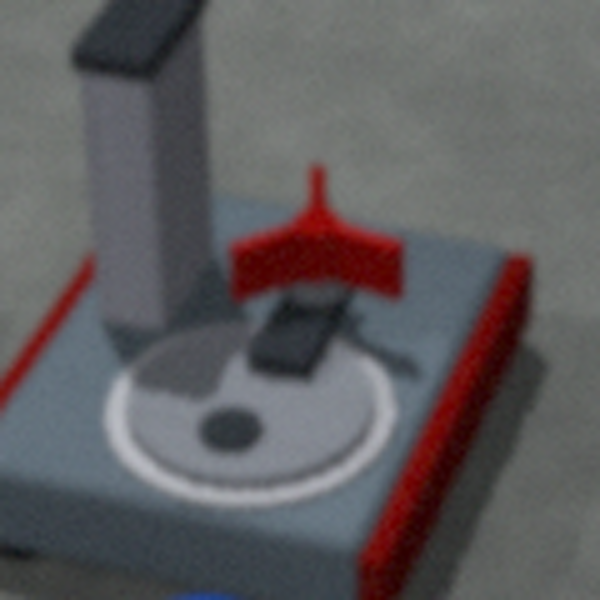

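```bash
python3 -c "
from cell import order;print(order.job_done())"
```

```text
the job is handed in; nothing more can be done
None
```

The thumbscrew is turned clockwise to its hard stop and the clamp bar looks down on the plate. I handed the job in at about 15 s of robot time. With the gripper shut, I pushed one wing at a time from the open side, in four strokes totalling about 384° (6.7 rad).

**Stop:** on the last stroke the pushing force rose from about 4 N to 26 N while the screw stayed at 78°. It was still at 78° after I withdrew. An upward force of about 17 N also appeared on the tool at that moment. I put it down to friction on the wing and did not check it further.

**Clamp bar:** its top measured about 68 mm and the plate about 60 mm above the bench. The 8 mm gap is near the bar's 9 mm thickness, but depth noise of 1–2 mm means this can't confirm the 0.6 mm limit.

**Screw height:** the hub top read about 101.8 mm, where fully home is 100 mm. It read up to about 1 mm above its 105.6 mm maximum at the start, so part of this is camera bias. On height alone the result is only roughly confirmed; the stop and the turn count are the stronger evidence.

**Surroundings:** spot readings from the top camera at the vial, jar and keypad matched the starting ones to within 1 mm sideways and about 2 mm in height. The arm ended well clear, touching nothing.

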